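# Seat the glass stage plate in the microscope light base

### The job

The white round glass plate of the microscope's light base is lying loose on the deck beside its recess: without picking anything up, push the steel clip round on its pivot until it is swung well clear of the recess, then nudge the plate across the deck with the fingertips until it drops over the rim and lies flat in the recess, and push the clip back to its stop so that it lies over the plate. Move the clip before the plate, leave the clip out of the way until the plate is in, and go gently: the plate is glass and must be neither lifted nor pressed hard. Leave the loupe on the deck and the things standing round the base where they are.

Things in the scene. Friction and masses are not known exactly. Their poses are not given: they have to be found in the camera images.
- stage_base: Light base of the stereo microscope, a low heavy box that does not move: dark grey deck on a black housing, 190 mm along its x, 260 mm along its y, 36 mm high. Origin: centre of its underside, on the table; z up; its front with dimmer wheel and green rocker faces its -x. The flat deck is 36 mm above the table. The recess lies in the -y half of the deck, the clip's pivot on its -x side; a loupe stands on the deck in the corner towards +x, -y.
- recess (a point): Centre of the recess's flat floor; axes as the base's. The recess is round, 99 mm in diameter, 8 mm deep (its floor is 28 mm above the table), with a 1 mm chamfer at the mouth a black floor with a ring of small yellow lamps, and a bright metal ring round it on the deck. Seated, the plate lies flush with the deck.
- stage_plate: The loose glass stage plate: a plain white disc, 95 mm in diameter and 8 mm thick, 0.10 to 0.18 kg. Origin: centre of its underside, z up. It starts lying flat on the deck, its centre 97 to 129 mm from the recess centre on the base's +y side, its edge 0 to 32 mm short of the mouth. Pushed over the rim it tips its leading edge in first and then drops flat; fingertips kept 2 to 6 mm above the deck push it by its edge and pass over it once it is in.
- stage_clip (a joint): Angle (rad) of the swing clip about its upright pivot, 0 to 1.8. 0: at its stop, the blade pointing along the base's +x, across the mouth to near the recess centre. Growing: swings clockwise seen from above, towards the base's -y; beyond 1.1 the blade is quite clear of the recess. It starts between 0 and 0.3. It stays where it is left (about 0.8 N at the stud moves it).
- clip_pivot (a point): The clip's pivot at deck height, 64 mm from the recess centre towards the base's -x; axes as the base's. The brass pivot screw stands 9 mm above the deck, 11 mm wide (15 mm at its foot).
- clip_stud (a point): Centre of the top of the upright red finger stud on the clip: 10 mm in diameter, 38 mm from the pivot, from 5 mm to 21 mm above the deck. Push it sideways to swing the clip. Its x axis points along the blade, from the pivot to the tip. The steel blade is 10 mm wide, its rounded end 49 mm from the pivot; it lies 3 to 5 mm above the deck, so it passes over the seated plate but not over the plate lying on the deck.
- watch_loupe: Black watchmaker's loupe, 36 mm wide, 39 mm high, standing loose on the deck. Leave it alone. Origin: centre of its underside.
- tin_lid: Grey metal tin lid, 61 mm in diameter, 14 mm high, on the table to the left of the base. Not part of the job. Origin: centre of its underside.
- dropper_bottle: Brown dropper bottle, 32 mm wide, 94 mm high, on the table behind the base. Not part of the job. Origin: centre of its underside.
- varnish_jar: Amber jar with a black cap, 54 mm wide, 64 mm high, on the table behind the base. Not part of the job. Origin: centre of its underside.
- weight_2: Dark covered weight with a brass knob, 30x50x47 mm, on the table to the right of the base. Not part of the job. Origin: centre of its underside.
- pigment_jar_3: Red pigment jar with a black cap, 41 mm wide, 52 mm high, on the table to the left of the base. Not part of the job. Origin: centre of its underside.
Mind the look-alikes: they are no part of the job. Of the things like the stage_plate, leave any that is black; of the rest the smaller one is meant.

How it is judged (in metres and radians):
On the way, in this order (a step that is already met when the one before it is completed fails the run):
1. the clip is swung clear of the recess (beyond 1.1 rad) while the plate still lies where it was (within 15 mm) (value of joint stage_clip above 1.1 rad and distance of stage_plate from where it was at the start of the episode below 0.015 m), for 0.2 s.
2. the plate has dropped flat into the recess, the clip still swung away (beyond 1.0 rad) (horizontal distance between stage_plate and recess below 0.004 m and z of stage_plate in the frame of recess below 0.002 m and angle between stage_plate's own z axis and vertical below 0.03 rad and value of joint stage_clip above 1 rad), for 0.2 s.
At the end, for the whole second after the job is handed in: The plate lies flat in the recess (centre within 4 mm of the recess centre, underside within 2 mm of its floor, tilt under 0.03 rad), at rest, and the clip is back over it (joint under 0.25 rad) (horizontal distance between stage_plate and recess below 0.004 m and z of stage_plate in the frame of recess between -0.002 and 0.002 m and angle between stage_plate's own z axis and vertical below 0.03 rad and value of joint stage_clip below 0.25 rad and linear speed of stage_plate below 0.01 m/s); the robot touches nothing.
It fails at once if the plate is lifted more than 12 mm off the deck or stood on edge (z of stage_plate in the frame of recess above 0.02 m or angle between stage_plate's own z axis and vertical above 0.5 rad).
It fails at once if the plate is pushed off the base (z of stage_plate in the frame of recess below -0.006 m).
It fails at once if the glass plate is pressed or pushed with more than 40 N (contact force between the fingers and stage_plate above 40 N).
It fails at once if the loupe, tin lid, dropper bottle, varnish jar, weight or pigment jar is moved more than 20 mm (distance of any of watch_loupe, tin_lid, dropper_bottle, varnish_jar, weight_2, pigment_jar_3 from where it was at the start of the episode above 0.02 m).
It also fails if it takes over 69 s, if anything falls off the work surface, if the arm or the gripper's body presses on something with over 40 N, if the wrist force passes 120 N, or if a joint passes its speed limit or range.

### The arm

A 7-joint arm with a two-finger parallel gripper is mounted at the origin on the work surface; the furniture and walls round the work are solid. World frame = base frame: x ahead of the robot, y to its left, z up, the work surface at z = 0. Lengths are in mm, angles in degrees, forces in N, time in s.
With the tool pointing down it reaches from about 425 to 1025 mm from the base axis. Payload 3.6 kg.
Tool frame: the origin (TCP) lies midway between the tips of the shut fingers; the grasp point (between the pads) lies 19 mm behind it; z points along the fingers, y is the line along which they close (so a half turn about z gives the same grasp; the last joint's range is limited). The gripper opens to 85 mm and grips with 20 to 120 N. Pads are 22 mm wide; open, the fingers measure 114 mm over their backs; the gripper's body (76 mm by 85 mm) begins 54 mm behind the grasp point. The pads swing forward as they close: fully open they stand 13 mm farther back than shut.
Start: joints at [-71.075, 33.873, 2.773, 92.16, -1.908, 54.013, -1.931], TCP at [298.136, 660.867, 231.302] pointing down, gripper open.
Joint ranges: [-153.93, 153.93], [-27.13, 128.08], [-72.61, 78.16], [10.71, 143.7], [-87.88, 267.88], [4.46, 118.87], [-176.78, 176.78]. Speed limits (degrees/s): [147.25, 147.25, 180, 180, 180, 180, 180].

### API

Orientations are given as a 3x3 rotation matrix whose columns are the frame's x, y, z axes.
In Python, from bench import bot gives the robot as it stands.
- The arm moves only by the tool carry_out, never from a script. Its argument "steps" is a list that holds one entry, the list of rows, each a list of 7 numbers: the shift along the tool's x, y, z in m, then the turn, a rotation vector about the tool's x, y, z in degrees, then the opening, from 0 (shut) to 1 (fully open). In form: [[[x, y, z, rx, ry, rz, jaw], ...]]. A call has 1 to 10 rows; each row is the pose to reach, as a shift and turn from the pose commanded when the call began, along the tool's axes at that moment; what a row does not reach only later rows make up. A row lasts 1/12 s, in which the tool goes at most 41.7 mm and 7.16 degrees, less where a joint would pass 70% of its speed; a pose out of reach is approached as far as the arm can. A call with a gripper value outside its range is refused whole. The fingers move at their own pace and stop on an object; the grip force is fixed at half the most. Time passes only in rows, so rows that repeat a pose let the fingers close. It gives the time, the measured TCP pose, the force and the opening at its end, in the units of the state.
- bot.read_state(): the state, without advancing time (a new reading comes with each control period).
- bot.snapshot(name): name is "side" or "top"; returns the picture (480x640x3 uint8, red, green, blue); there is no depth.
- bot.camera_info(name): a dict with "intrinsics" (3x3 intrinsics, pixels), "R" (3x3) and "t" (3): a world point X has camera coordinates R X + t. Camera axes: x right, y down, z forward; pixel columns grow to the right and rows downward; lengths in mm; the calibration is good to about 2 mm. A picture is of the moment at which its call begins. camera_info takes no time and is no camera call.
- bot.sign_off(): hands the job in, once; it reports no verdict.
The state is a dict: "t": time; "q": joint angles; "qd": joint speeds; "effort": joint torques, N m; "tcp_pos": TCP position; "ee_rot": TCP orientation; "ft_force": force on the tool from outside, world axes, zero at the start; "moment": the same for the moment, N m; "finger_gap": opening from 0.0 (shut) to 1.0 (fully open).
Only numpy, scipy, OpenCV 4.12 (cv2) and the standard library are available. Lean on these libraries where they do the work, as an engineer would, in place of code of your own. Each camera call takes 0.05 s, during which the arm holds its last target. There are 200 camera calls.

## Working session

There is one attempt and no reset: what is moved stays moved. The work goes in short steps, Python scripts to look and compute and a tool call to move; the robot and the scene stay as the last step left them, time stands still between calls to the robot, and variables do not carry over. Pictures are saved under pics/ and viewed, on a budget of 10 in all, crops included, one or two more only if the job needs it, and the job is handed in when it is done.

Besides the shell and the picture viewer there is one more tool, called after "Emit:" as name(argument=value, ...) on one line, values as JSON. carry_out: Moves the arm, as the interface text tells. Its arguments: {"type":"object","properties":{"steps":{"type":"array","items":{"type":"array","items":{"type":"array","items":{"type":"number"}}}}},"required":["steps"]}

```bash
ls; mkdir -p pics
python3 - <<'E'
from bench import bot
import cv2,numpy as np
for n in("top","side"):
    im=bot.snapshot(n); cv2.imwrite(f"pics/{n}0.png",im[:,:,::-1])
    c=bot.camera_info(n); print(n,np.round(c["intrinsics"],1).tolist(),np.round(c["R"],4).tolist(),np.round(c["t"],1).tolist())
s=bot.read_state();print(s["t"],s["tcp_pos"],np.round(s["ee_rot"],3).tolist(),s["finger_gap"])
E
```

```text
pics
top [[508.8, 0.0, 319.3], [0.0, 508.8, 235.7], [0.0, 0.0, 1.0]] [[-0.0186, -0.9998, -0.011], [-0.998, 0.0192, -0.0597], [0.0599, 0.0099, -0.9982]] [307.0, 479.4, 885.0]
side [[576.2, 0.0, 329.1], [0.0, 576.2, 242.1], [0.0, 0.0, 1.0]] [[-0.977, -0.2129, 0.0134], [-0.1054, 0.4269, -0.8981], [0.1855, -0.8789, -0.4395]] [525.9, -1.7, 1287.9]
0.1 [297.79135029 660.18073532 230.20906567] [[-0.912, 0.411, -0.001], [0.411, 0.912, -0.002], [-0.0, -0.002, -1.0]] 0.9992630662500253
```

View pics/top0.png

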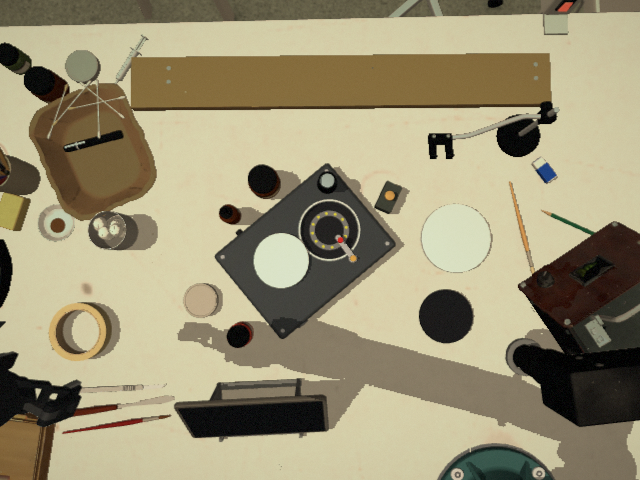

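View pics/side0.png

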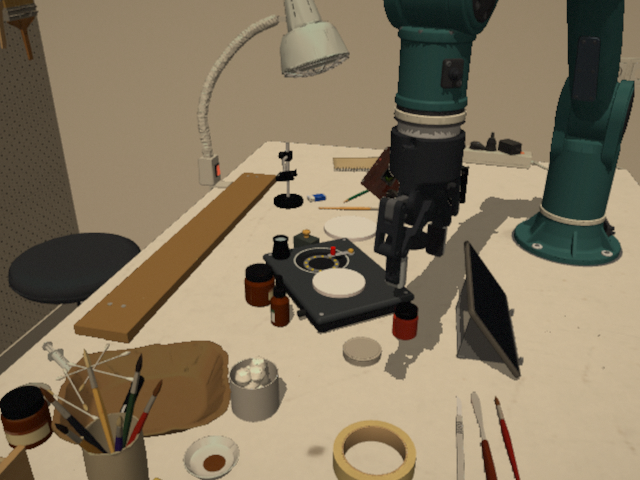

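The top view shows three look-alikes: the white disc on the deck (281,261), a larger white disc on the table (456,238) and a black disc (446,316). The plate is the smaller white one, on the deck. The recess ring is at (329,230), the red stud at (340,240) and the brass pivot at (352,258). The loupe is at (327,180).

```bash
cat > h.py <<'E'
from bench import bot
import cv2,numpy as np
def ray(n,u,v,z):
    c=bot.camera_info(n);K,R,t=[np.array(c[k],float) for k in("intrinsics","R","t")]
    o=-R.T@t; d=R.T@np.linalg.inv(K)@np.array([u,v,1.])
    return (o+d*(z-o[2])/d[2])
def proj(n,X):
    c=bot.camera_info(n);K,R,t=[np.array(c[k],float) for k in("intrinsics","R","t")]
    p=K@(R@np.array(X,float)+t);return p[:2]/p[2]
def blobs(m,amin=6):
    k,l,s,c=cv2.connectedComponentsWithStats(m.astype(np.uint8))
    return [(int(s[i,4]),c[i].round(1)) for i in range(1,k) if s[i,4]>=amin]
def masks(im):
    r,g,b=[im[:,:,i].astype(int) for i in range(3)]
    return dict(white=(r>190)&(g>195)&(b>180), red=(r>130)&(g<70)&(b<80), brass=(r>160)&(r-b>60)&(g>100))
E
python3 - <<'E'
from h import *
im=bot.snapshot("top")
x0,y0,x1,y1=205,155,410,345
M=masks(im)
for k,m in M.items():
    q=np.zeros_like(m);q[y0:y1,x0:x1]=m[y0:y1,x0:x1]
    if k=="white": 
        c=np.uint8(q)
        cs,_=cv2.findContours(c,0,1)
    else: print(k,blobs(q,3))
# plate
r,g,b=[im[:,:,i].astype(int) for i in range(3)]
q=np.uint8((g>150)); q[:, :225]=0;q[:222]=0;q[300:]=0;q[:,335:]=0
cs,_=cv2.findContours(q,0,1);c=max(cs,key=cv2.contourArea)
print("plate",cv2.fitEllipse(cv2.convexHull(c)),cv2.contourArea(c))
# deck quad
dk=np.zeros(im.shape[:2],np.uint8)
d=(r<95)&(g<95)&(b<95);dk[y0:y1,x0:x1]=d[y0:y1,x0:x1]
cv2.imwrite("pics/c0.png",cv2.resize(im[y0:y1,x0:x1,::-1],None,fx=3.8,fy=3,interpolation=2) if 0 else cv2.resize(im[y0:335,x0:x1,::-1],None,fx=3.3,fy=3.3,interpolation=2))
E
```

```text
red [(22, array([340.1, 239.9]))]
brass [(66, array([389.3, 195. ])), (8, array([325.9, 213.1])), (7, array([334.7, 214. ])), (7, array([318. , 216.7])), (9, array([342., 219.])), (7, array([312.7, 224. ])), (7, array([345.7, 227. ])), (7, array([312. , 232.7])), (6, array([345.3, 235.7])), (7, array([315.7, 241. ])), (8, array([322.9, 246.1])), (7, array([331.7, 247. ])), (32, array([352.7, 257.8]))]
plate ((280.7914123535156, 260.0821838378906), (54.389102935791016, 55.05195236206055), 41.80524826049805) 2293.0
```

View pics/c0.png

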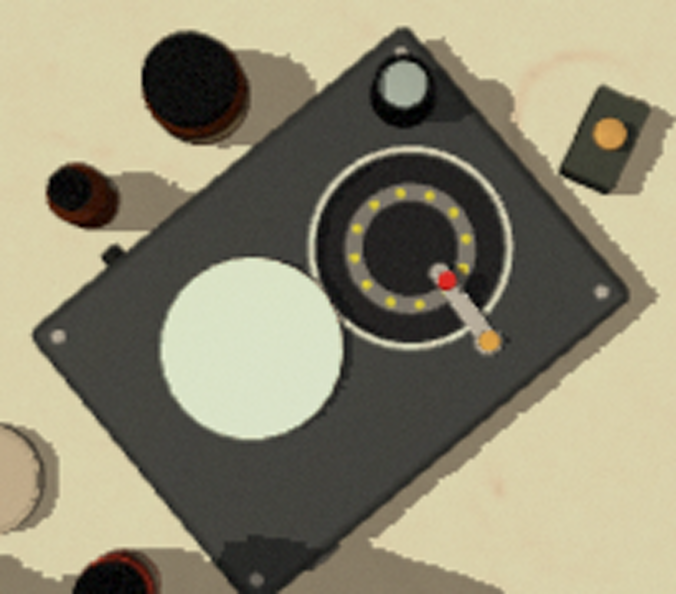

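The crop confirms the choice: a plain white disc on the deck touching the recess ring, with the loupe at the top corner and the clip blade lying over the mouth. Next I'll compute the base frame.

```bash
cat > frame.py <<'E'
from h import *
E
python3 - <<'E'
from h import *
lam=np.array([(325.9,213.1),(334.7,214),(318,216.7),(342,219),(312.7,224),(345.7,227),(312,232.7),(345.3,235.7),(315.7,241),(322.9,246.1),(331.7,247)])
P=np.array([ray("top",*p,28)[:2] for p in lam])
A=np.c_[2*P,np.ones(len(P))];s=np.linalg.lstsq(A,(P**2).sum(1),rcond=None)[0];rec=s[:2];print("rec lamps",rec,np.sqrt(s[2]+rec@rec))
print("rec ring",ray("top",329.2,230.2,36))
cs=[ray("top",205+a/3.3,155+b/3.3,36)[:2] for a,b in[(403,30),(627,297),(250,597),(36,335)]]
print(np.round(cs,1).tolist(),np.linalg.norm(np.diff(cs+[cs[0]],axis=0),axis=1))
# screw corners ; ey from edges top->left, right->bottom
piv=ray("top",352.7,257.8,45)[:2];stud=ray("top",340.1,239.9,57)[:2]
pl=ray("top",280.8,260.1,44)[:2]
e=(cs[3]-cs[0])+(cs[2]-cs[1]);ey=e/np.linalg.norm(e);ex=np.array([ey[1],-ey[0]])
e2=(cs[0]-cs[1])+(cs[3]-cs[2]);e2/=np.linalg.norm(e2)
print("ey",ey,np.degrees(np.arctan2(*ey[::-1])),"ex",ex,"ex from edges",e2,"pivdir",(rec-piv)/np.linalg.norm(rec-piv),np.linalg.norm(rec-piv))
print("piv",piv,"stud",stud,np.linalg.norm(stud-piv),"plate",pl,"rel rec in base",(pl-rec)@ex,(pl-rec)@ey)
d=stud-piv;print("clip",-np.arctan2(d@ey,d@ex))
lo=ray("top",205+404/3.3,155+83/3.3,75)[:2];print("loupe",lo,(lo-rec)@ex,(lo-rec)@ey)
# side check
im=bot.snapshot("side");m=masks(im)
print([b for b in blobs(m["red"]) ]);print("stud proj",proj("side",[*stud,55]),"rec",proj("side",[*rec,28]),"plate",proj("side",[*pl,44]))
q=np.uint8((im.min(2)>150));q[:262]=0;q[305:]=0;q[:,:305]=0;q[:,372:]=0
print(blobs(q,300))
E
```

```text
rec lamps [493.98564788 280.72542527] 30.054378398583534
rec ring [493.09177341 280.25786005  36.        ]
[[608.8, 281.6], [465.3, 167.2], [313.3, 366.8], [451.2, 477.2]] [183.55402723 250.87883326 176.71495794 251.17191298]
ey [-0.61671642  0.7871854 ] 128.0767448455432 ex [0.7871854  0.61671642] ex from edges [0.78141206 0.62401538] pivdir [0.78142381 0.62400066] 63.40646377102755
piv [444.43832728 241.15974987] stud [474.84431935 262.3931251 ] 37.08612378935528 plate [442.8312128  364.18501094] rel rec in base 11.20287282842832 97.2459475211011
clip 0.05496119779897491
loupe [573.92377756 281.94626441] 63.67904006591687 -48.338130727831704
[(29, array([332.2, 249.9]))]
stud proj [332.62444534 247.63717839] rec [320.81746601 263.09738202] plate [338.21831445 279.8315724 ]
[(1051, array([338.3, 281.1]))]
```

```bash
cat >> h.py <<'E'
from scipy.spatial.transform import Rotation as Ro
REC=np.array([493.5,280.5]);EX=np.array([.7845,.620]);EY=np.array([-.620,.7845]);YAW=121.2
def W(a,b): return REC+a*EX+b*EY     # base-axes offset from recess -> world xy
def rel(p): d=np.array(p[:2])-REC; return np.round([d@EX,d@EY],1)
def go(*pts):  # pts: (x,y,z) world -> shifts in mm in present tool axes
    s=bot.read_state();R=np.array(s["ee_rot"]);p=np.array(s["tcp_pos"])
    a=np.radians(YAW);x=np.array([np.cos(a),np.sin(a),0]);z=np.array([0,0,-1.]);D=np.c_[x,np.cross(z,x),z]
    print("t",s["t"],"tcp",p.round(1),"rel",rel(p),"F",np.round(s["ft_force"],1),"gap",round(s["finger_gap"],2))
    print("rot",np.round(Ro.from_matrix(R.T@D).as_rotvec(degrees=True),1))
    for q in pts: print(np.round(R.T@(np.array(q)-p),1).tolist())
E
python3 - <<'E'
from h import *
go((*W(-30,24),200),(*W(-30,24),70))
E
```

```text
t 0.2 tcp [298.  660.4 230.6] rel [ 82.1 419.3] F [-0.4 -0.8  0.1] gap 1.0
rot [-0.1  0.  34.5]
[-299.3, -281.4, 31.0]
[-299.3, -281.2, 161.0]
```

Emit:
carry_out(steps=[[[-0.03, -0.028, 0.003, 0, 0, 3.5, 0], [-0.06, -0.056, 0.006, 0, 0, 7, 0], [-0.09, -0.084, 0.009, 0, 0, 10.5, 0], [-0.12, -0.112, 0.012, 0, 0, 14, 0], [-0.15, -0.14, 0.015, 0, 0, 17.5, 0], [-0.18, -0.168, 0.018, 0, 0, 21, 0], [-0.21, -0.196, 0.021, 0, 0, 24.5, 0], [-0.24, -0.224, 0.024, 0, 0, 28, 0], [-0.27, -0.252, 0.028, 0, 0, 31.5, 0], [-0.3, -0.281, 0.031, 0, 0, 34.5, 0]]])

```text
t: 1.03
tcp_pos: [456.4, 279.9, 200.3]
ee_rot: [[-0.516, 0.856, 0.0], [0.856, 0.516, 0.0], [0.0, 0.0, -1.0]]
ft_force: [0.7, 0.3, 0.3]
finger_gap: 0.003
```

Emit:
carry_out(steps=[[[0, 0, 0.03, 0, 0, 0, 0], [0, 0, 0.06, 0, 0, 0, 0], [0, 0, 0.09, 0, 0, 0, 0], [0, 0, 0.1, 0, 0, 0, 0], [0, 0, 0.11, 0, 0, 0, 0], [0, 0, 0.11, 0, 0, 0, 0], [0, 0, 0.11, 0, 0, 0, 0]]])

```text
t: 1.62
tcp_pos: [456.4, 282.0, 90.8]
ee_rot: [[-0.519, 0.855, 0.001], [0.855, 0.519, 0.0], [0.0, 0.001, -1.0]]
ft_force: [0.6, -0.0, -0.2]
finger_gap: 0.002
```

Run:
```python
from h import *
go((*W(-30,24),48))
a=bot.snapshot("top")[140:340,200:430,::-1];b=bot.snapshot("side")[170:370,230:460,::-1]
cv2.imwrite("pics/c1.png",cv2.resize(np.hstack([a,b]),None,fx=1.7,fy=1.7,interpolation=2))
```

```text
t 1.6167 tcp [456.4 282.   90.8] rel [-28.2  24.2] F [ 0.6 -0.  -0.2] gap 0.0
rot [ 0. -0.  0.]
[-0.4, -1.8, 42.8]
```

View pics/c1.png

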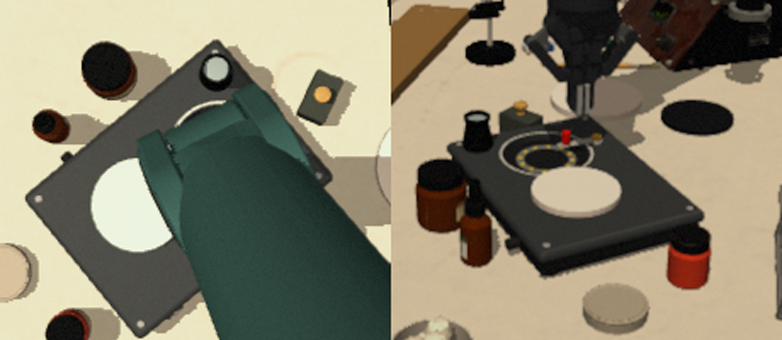

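The arm hides the deck in the top view. In the side view the shut tips hang at about crop (580,110), behind and above the red stud at (566,136).

Emit:
carry_out(steps=[[[0, -0.001, 0.01, 0, 0, 0, 0], [0, -0.002, 0.02, 0, 0, 0, 0], [0, -0.002, 0.03, 0, 0, 0, 0], [0, -0.002, 0.036, 0, 0, 0, 0], [0, -0.002, 0.04, 0, 0, 0, 0], [0, -0.002, 0.043, 0, 0, 0, 0], [0, -0.002, 0.043, 0, 0, 0, 0]]])

```text
t: 2.3
tcp_pos: [453.9, 280.2, 46.5]
ee_rot: [[-0.518, 0.855, -0.001], [0.855, 0.518, -0.001], [-0.0, -0.001, -1.0]]
ft_force: [0.8, 0.0, -0.3]
finger_gap: -0.002
```

Run:
```python
from h import *
P=[]
for th in(0.1,0.3,.5,.7,.9,1.1,1.3,1.5):
    d=16; P.append((*W(-64+38*np.cos(th)+d*np.sin(th),-38*np.sin(th)+d*np.cos(th)),48))
go(*P)
p=bot.read_state()["tcp_pos"];print("tip expected px",proj("side",p))
a=bot.snapshot("side")[215:300,270:400,::-1]
cv2.imwrite("pics/c2.png",cv2.resize(a,None,fx=5,fy=5,interpolation=2))
```

```text
t 2.3 tcp [453.9 280.2  46.5] rel [-31.2  24.3] F [ 0.8  0.  -0.3] gap -0.0
rot [-0.1  0.   0. ]
[-11.2, 8.1, -1.5]
[-19.0, 10.7, -1.5]
[-27.2, 11.7, -1.5]
[-35.4, 11.1, -1.5]
[-43.3, 8.8, -1.5]
[-50.7, 5.0, -1.5]
[-57.1, -0.1, -1.5]
[-62.3, -6.5, -1.5]
tip expected px [341.28342376 256.79754568]
```

View pics/c2.png

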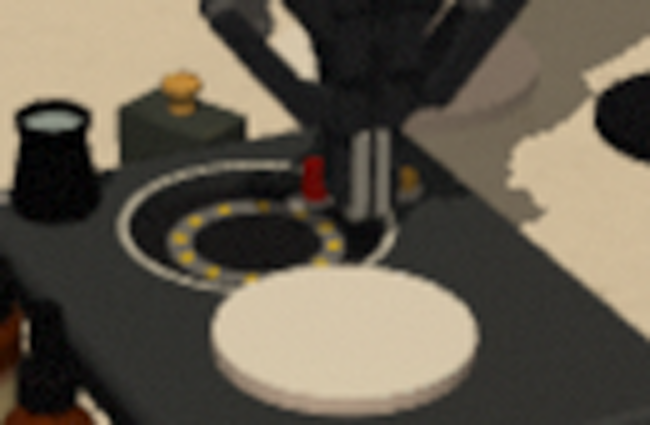

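The side crop shows the shut tips at (368,218), on the +y side of the red stud at (315,178) and clear of the plate. I'll swing the clip along the arc.

Emit:
carry_out(steps=[[[-0.006, 0.004, -0.001, 0, 0, 0, 0], [-0.011, 0.008, -0.001, 0, 0, 0, 0], [-0.015, 0.0095, -0.001, 0, 0, 0, 0], [-0.019, 0.0107, -0.001, 0, 0, 0, 0], [-0.023, 0.0112, -0.001, 0, 0, 0, 0], [-0.027, 0.0117, -0.001, 0, 0, 0, 0], [-0.031, 0.0115, -0.001, 0, 0, 0, 0], [-0.035, 0.011, -0.001, 0, 0, 0, 0], [-0.039, 0.01, -0.001, 0, 0, 0, 0], [-0.043, 0.009, -0.001, 0, 0, 0, 0]]])

```text
t: 3.18
tcp_pos: [485.2, 248.2, 48.5]
ee_rot: [[-0.518, 0.855, 0.002], [0.855, 0.518, 0.001], [-0.0, 0.002, -1.0]]
ft_force: [-1.6, 0.9, 0.5]
finger_gap: 0.0
```

Emit:
carry_out(steps=[[[-0.004, -0.002, 0, 0, 0, 0, 0], [-0.0075, -0.004, 0, 0, 0, 0, 0], [-0.011, -0.0065, 0, 0, 0, 0, 0], [-0.014, -0.009, 0, 0, 0, 0, 0], [-0.0165, -0.012, 0, 0, 0, 0, 0], [-0.019, -0.015, 0, 0, 0, 0, 0], [-0.019, -0.015, 0, 0, 0, 0, 0], [-0.019, -0.015, 0, 0, 0, 0, 0], [-0.019, -0.015, 0, 0, 0, 0, 0]]])

```text
t: 3.93
tcp_pos: [481.6, 223.9, 48.4]
ee_rot: [[-0.518, 0.855, 0.0], [0.855, 0.518, -0.0], [-0.001, 0.0, -1.0]]
ft_force: [1.3, 0.6, 0.0]
finger_gap: -0.002
```

Run:
```python
from h import *
go()
im=bot.snapshot("side")
for a,c in blobs(masks(im)["red"]):
    st=ray("side",*c,52)[:2]; d=st-W(-64,0); print(a,c,rel(st),"len",np.linalg.norm(d),"clip",-np.arctan2(d@EY,d@EX))
a=im[215:300,270:400,::-1]
cv2.imwrite("pics/c3.png",cv2.resize(a,None,fx=5,fy=5,interpolation=2))
```

```text
t 3.9333 tcp [481.6 223.9  48.4] rel [-44.4 -37.1] F [1.3 0.6 0. ] gap -0.0
rot [ 0.  0. -0.]
293 [404.4 327.6] [ -7.4 283.3] len 288.958587398326 clip -1.3735580232844573
```

View pics/c3.png

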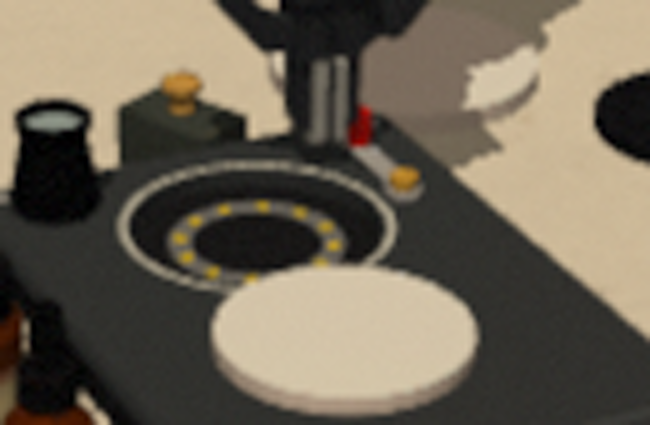

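The side crop shows the blade swung well clear, with the stud at crop (361,127), the pivot at (405,178) and the plate unmoved. Next I'll lift and go behind the plate.

Run:
```python
from h import *
st=ray("side",270+361/5,215+127/5,49)[:2];d=st-W(-64,0);print("stud",rel(st),np.linalg.norm(d),"clip",-np.arctan2(d@EY,d@EX))
go((481.6,223.9,110),(410.6,417.2,110),(410.6,417.2,70))
```

```text
stud [-63.4 -34.5] 34.54519667656651 clip 1.5524426989887528
t 3.9833 tcp [481.6 224.1  48.3] rel [-44.3 -36.9] F [ 0.2 -0.3  0.6] gap 0.0
rot [0. 0. 0.]
[-0.2, -0.1, -61.7]
[202.0, 39.3, -61.7]
[202.0, 39.3, -21.7]
```

Emit:
carry_out(steps=[[[0, 0.003, -0.002, 0, 0, 0, 0], [0, 0.004, -0.03, 0, 0, 0, 0], [0, 0.004, -0.06, 0, 0, 0, 0], [0.03, 0.01, -0.062, 0, 0, 0, 0.5], [0.065, 0.016, -0.062, 0, 0, 0, 0.5], [0.1, 0.022, -0.062, 0, 0, 0, 0.5], [0.135, 0.028, -0.062, 0, 0, 0, 0.5], [0.17, 0.034, -0.062, 0, 0, 0, 0.5], [0.202, 0.039, -0.062, 0, 0, 0, 0.5], [0.202, 0.039, -0.062, 0, 0, 0, 0.5]]])

```text
t: 4.82
tcp_pos: [405.4, 427.0, 110.4]
ee_rot: [[-0.529, 0.849, -0.001], [0.849, 0.529, 0.006], [0.006, 0.002, -1.0]]
ft_force: [-0.4, -0.4, 0.3]
finger_gap: 0.501
```

Emit:
carry_out(steps=[[[0, 0, 0.02, 0, 0, 0, 0.5], [0, 0, 0.04, 0, 0, 0, 0.5], [0, 0, 0.055, 0, 0, 0, 0.5], [0, 0, 0.06, 0, 0, 0, 0.5], [0, 0, 0.06, 0, 0, 0, 0.5]]])

```text
t: 5.23
tcp_pos: [409.2, 416.5, 49.1]
ee_rot: [[-0.518, 0.855, -0.002], [0.855, 0.518, -0.002], [-0.001, -0.003, -1.0]]
ft_force: [-0.4, -0.3, -0.1]
finger_gap: 0.497
```

Run:
```python
from h import *
go((410.6,417.2,40))
p=bot.read_state();print("tcp px",proj("side",p["tcp_pos"]))
im=bot.snapshot("side")
a=im[200:340,250:440,::-1]
cv2.imwrite("pics/c4.png",cv2.resize(a,None,fx=4,fy=4,interpolation=2))
```

```text
t 5.2333 tcp [409.2 416.5  49.1] rel [ 18.2 159. ] F [-0.4 -0.3 -0.1] gap 0.5
rot [-0.2  0.1  0. ]
[-0.1, 1.6, 9.1]
tcp px [351.57881237 294.51921012]
```

View pics/c4.png

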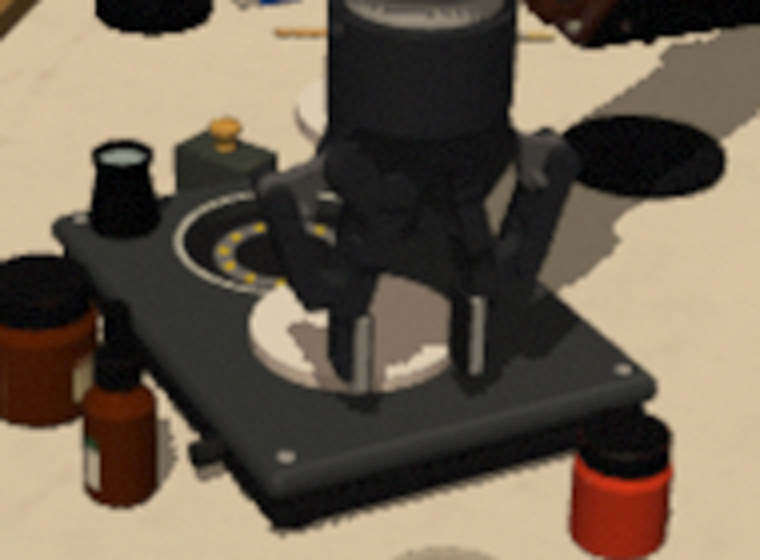

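The side crop shows the two tips, at crop (360,390) and (472,370), standing behind the plate and straddling it evenly. I'll feel for the deck to calibrate tip height.

Emit:
carry_out(steps=[[[0, 0.0015, 0.004, 0, 0, 0, 0.5], [0, 0.0015, 0.008, 0, 0, 0, 0.5], [0, 0.0015, 0.01, 0, 0, 0, 0.5], [0, 0.0015, 0.01, 0, 0, 0, 0.5]]])

```text
t: 5.62
tcp_pos: [411.2, 418.1, 40.3]
ee_rot: [[-0.518, 0.855, -0.0], [0.855, 0.518, 0.0], [0.0, 0.0, -1.0]]
ft_force: [0.4, 0.0, 0.4]
finger_gap: 0.496
```

Emit:
carry_out(steps=[[[0, 0, 0.001, 0, 0, 0, 0.5], [0, 0, 0.002, 0, 0, 0, 0.5], [0, 0, 0.003, 0, 0, 0, 0.5], [0, 0, 0.003, 0, 0, 0, 0.5]]])

```text
t: 5.95
tcp_pos: [411.2, 418.1, 37.2]
ee_rot: [[-0.518, 0.855, -0.0], [0.855, 0.518, -0.0], [-0.0, -0.0, -1.0]]
ft_force: [0.2, -0.0, -0.3]
finger_gap: 0.5
```

Emit:
carry_out(steps=[[[0, 0, 0.001, 0, 0, 0, 0.5], [0, 0, 0.0015, 0, 0, 0, 0.5], [0, 0, 0.0015, 0, 0, 0, 0.5]]])

```text
t: 6.2
tcp_pos: [411.2, 418.0, 35.7]
ee_rot: [[-0.518, 0.855, -0.0], [0.855, 0.518, -0.0], [-0.0, -0.0, -1.0]]
ft_force: [-0.5, -0.2, 0.3]
finger_gap: 0.501
```

Emit:
carry_out(steps=[[[0, 0, 0.001, 0, 0, 0, 0.5], [0, 0, 0.001, 0, 0, 0, 0.5]]])

```text
t: 6.37
tcp_pos: [411.2, 418.0, 34.7]
ee_rot: [[-0.518, 0.855, -0.0], [0.855, 0.518, -0.0], [-0.0, -0.0, -1.0]]
ft_force: [-0.5, 0.1, 0.3]
finger_gap: 0.5
```

Emit:
carry_out(steps=[[[0, 0, 0.001, 0, 0, 0, 0.5], [0, 0, 0.001, 0, 0, 0, 0.5]]])

```text
t: 6.53
tcp_pos: [411.3, 418.1, 34.3]
ee_rot: [[-0.518, 0.855, -0.0], [0.855, 0.518, 0.0], [0.0, -0.0, -1.0]]
ft_force: [-0.3, 0.3, 3.7]
finger_gap: 0.5
```

Emit:
carry_out(steps=[[[0, 0, 0.001, 0, 0, 0, 0.5], [0, 0, 0.001, 0, 0, 0, 0.5]]])

```text
t: 6.7
tcp_pos: [411.3, 418.2, 34.2]
ee_rot: [[-0.518, 0.855, -0.0], [0.855, 0.518, 0.0], [0.001, -0.0, -1.0]]
ft_force: [-2.3, -1.2, 11.8]
finger_gap: 0.502
```

Deck contact is at TCP z ≈ 34.3, so I'll raise the tips to about 3 mm above the deck and begin the push along tool −x.

Emit:
carry_out(steps=[[[0, 0, -0.0047, 0, 0, 0, 0.5], [0, 0, -0.0047, 0, 0, 0, 0.5], [-0.003, 0, -0.0047, 0, 0, 0, 0.5], [-0.005, 0, -0.0047, 0, 0, 0, 0.5], [-0.007, 0, -0.0047, 0, 0, 0, 0.5], [-0.009, 0, -0.0047, 0, 0, 0, 0.5], [-0.011, 0, -0.0047, 0, 0, 0, 0.5], [-0.013, 0, -0.0047, 0, 0, 0, 0.5], [-0.015, 0, -0.0047, 0, 0, 0, 0.5]]])

```text
t: 7.45
tcp_pos: [419.0, 405.1, 37.4]
ee_rot: [[-0.518, 0.855, -0.0], [0.855, 0.518, -0.0], [0.0, -0.0, -1.0]]
ft_force: [-0.5, 0.1, -0.1]
finger_gap: 0.503
```

Emit:
carry_out(steps=[[[-0.003, 0, 0, 0, 0, 0, 0.5], [-0.006, 0, 0, 0, 0, 0, 0.5], [-0.009, 0, 0, 0, 0, 0, 0.5], [-0.012, 0, 0, 0, 0, 0, 0.5], [-0.015, 0, 0, 0, 0, 0, 0.5], [-0.018, 0, 0, 0, 0, 0, 0.5], [-0.021, 0, 0, 0, 0, 0, 0.5], [-0.024, 0, 0, 0, 0, 0, 0.5], [-0.027, 0, 0, 0, 0, 0, 0.5], [-0.03, -0.0005, 0, 0, 0, 0, 0.5]]])

```text
t: 8.28
tcp_pos: [434.4, 379.1, 37.5]
ee_rot: [[-0.518, 0.855, 0.0], [0.855, 0.518, 0.0], [-0.0, 0.0, -1.0]]
ft_force: [-0.5, 0.2, -0.5]
finger_gap: 0.5
```

Run:
```python
from h import *
go((*REC,37))
im=bot.snapshot("side")
a=im[200:340,250:440,::-1]
cv2.imwrite("pics/c5.png",cv2.resize(a,None,fx=4,fy=4,interpolation=2))
```

```text
t 8.2833 tcp [434.4 379.1  37.5] rel [ 14.8 114. ] F [-0.5  0.2 -0.5] gap 0.5
rot [0. 0. 0.]
[-115.0, -0.6, 0.6]
```

View pics/c5.png

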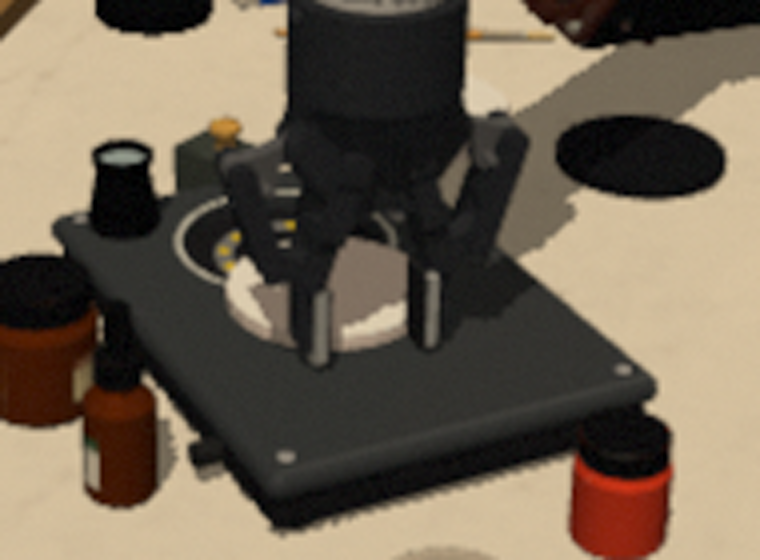

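The side crop shows the plate cradled between the tips (left edge now at crop x≈225, was 250) and overlapping the mouth. I'll continue.

Emit:
carry_out(steps=[[[-0.003, 0, 0, 0, 0, 0, 0.5], [-0.006, 0, 0, 0, 0, 0, 0.5], [-0.009, 0, 0, 0, 0, 0, 0.5], [-0.012, 0, 0, 0, 0, 0, 0.5], [-0.015, 0, 0, 0, 0, 0, 0.5], [-0.018, 0, 0, 0, 0, 0, 0.5], [-0.021, 0, 0, 0, 0, 0, 0.5], [-0.024, 0, 0, 0, 0, 0, 0.5], [-0.027, 0, 0, 0, 0, 0, 0.5], [-0.03, 0, 0, 0, 0, 0, 0.5]]])

```text
t: 9.17
tcp_pos: [449.8, 353.4, 37.5]
ee_rot: [[-0.518, 0.855, 0.0], [0.855, 0.518, -0.0], [-0.0, -0.0, -1.0]]
ft_force: [0.5, 0.7, 0.9]
finger_gap: 0.5
```

Emit:
carry_out(steps=[[[-0.0025, 0, 0, 0, 0, 0, 0.5], [-0.005, 0, 0, 0, 0, 0, 0.5], [-0.0075, 0, 0, 0, 0, 0, 0.5], [-0.01, 0, 0, 0, 0, 0, 0.5], [-0.0125, 0, 0, 0, 0, 0, 0.5], [-0.015, 0, 0, 0, 0, 0, 0.5], [-0.0175, 0, 0, 0, 0, 0, 0.5], [-0.02, 0, 0, 0, 0, 0, 0.5]]])

```text
t: 9.83
tcp_pos: [460.1, 336.5, 37.6]
ee_rot: [[-0.518, 0.855, 0.0], [0.855, 0.518, 0.0], [0.0, 0.0, -1.0]]
ft_force: [-0.9, 1.4, 0.5]
finger_gap: 0.499
```

Run:
```python
from h import *
go((*REC,37))
im=bot.snapshot("side")
a=im[200:340,250:440,::-1]
cv2.imwrite("pics/c6.png",cv2.resize(a,None,fx=4,fy=4,interpolation=2))
```

```text
t 9.8333 tcp [460.1 336.5  37.6] rel [ 8.6 64.7] F [-0.9  1.4  0.5] gap 0.5
rot [ 0. -0.  0.]
[-65.2, -0.5, 0.6]
```

View pics/c6.png

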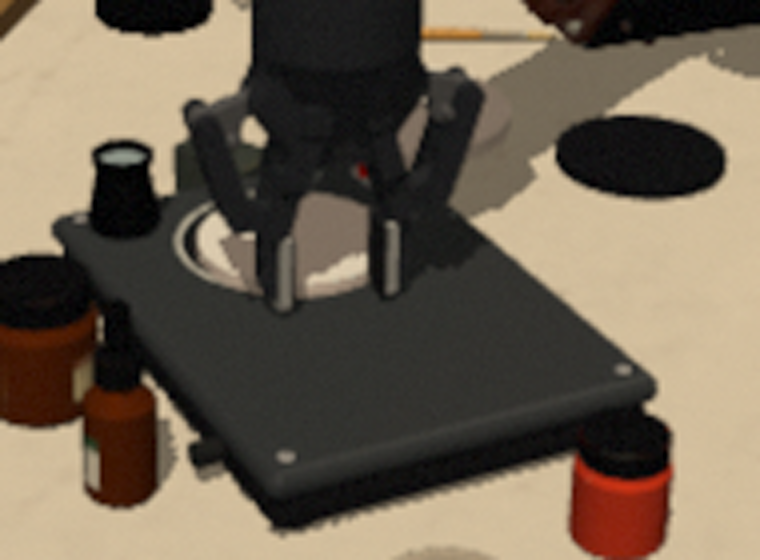

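The plate's leading edge is down in the mouth, with its trailing rim still between the tips at crop (285,300) and (390,285). I'll finish slowly.

Emit:
carry_out(steps=[[[-0.0015, 0, 0, 0, 0, 0, 0.5], [-0.003, 0, 0, 0, 0, 0, 0.5], [-0.0045, 0, 0, 0, 0, 0, 0.5], [-0.006, 0, 0, 0, 0, 0, 0.5], [-0.0075, 0, 0, 0, 0, 0, 0.5], [-0.009, 0, 0, 0, 0, 0, 0.5], [-0.009, 0, 0, 0, 0, 0, 0.5]]])

```text
t: 10.47
tcp_pos: [465.1, 327.9, 37.4]
ee_rot: [[-0.518, 0.856, 0.0], [0.856, 0.518, -0.001], [-0.001, -0.0, -1.0]]
ft_force: [-0.0, 0.6, -0.4]
finger_gap: 0.498
```

Emit:
carry_out(steps=[[[-0.001, 0, 0, 0, 0, 0, 0.5], [-0.002, 0, 0, 0, 0, 0, 0.5], [-0.003, 0, 0, 0, 0, 0, 0.5], [-0.003, 0, 0, 0, 0, 0, 0.5]]])

```text
t: 10.8
tcp_pos: [466.4, 325.9, 37.5]
ee_rot: [[-0.518, 0.855, 0.0], [0.855, 0.518, -0.0], [-0.0, -0.0, -1.0]]
ft_force: [-0.2, -0.2, -0.0]
finger_gap: 0.501
```

Run:
```python
from h import *
go((*REC,37))
im=bot.snapshot("side")
a=im[200:300,250:400,::-1]
cv2.imwrite("pics/c7.png",cv2.resize(a,None,fx=5,fy=5,interpolation=2))
```

```text
t 10.8 tcp [466.4 325.9  37.5] rel [ 6.9 52.4] F [-0.2 -0.2 -0. ] gap 0.5
rot [-0.  0. -0.]
[-52.8, -0.3, 0.5]
```

View pics/c7.png

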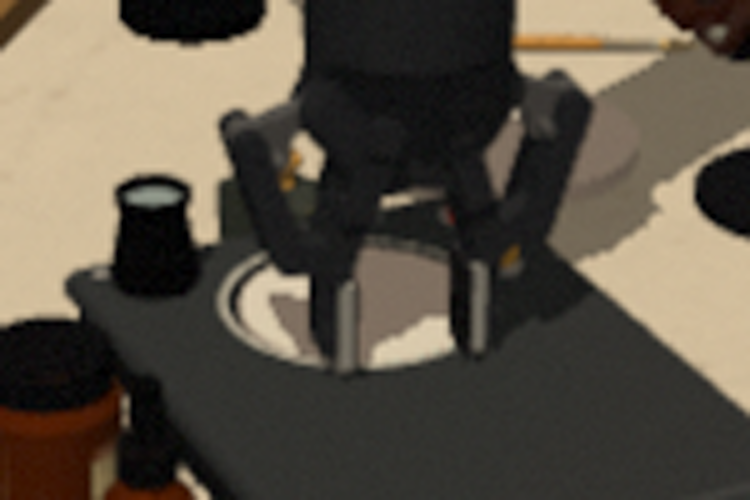

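The plate looks flush in the ring and the force is zero. One more small push will confirm it, then I'll retreat and look from above.

Emit:
carry_out(steps=[[[-0.001, 0, 0, 0, 0, 0, 0.5], [-0.002, 0, 0, 0, 0, 0, 0.5], [-0.003, 0, 0, 0, 0, 0, 0.5], [-0.003, 0, 0, 0, 0, 0, 0.5]]])

```text
t: 11.18
tcp_pos: [468.0, 323.5, 37.5]
ee_rot: [[-0.518, 0.855, 0.0], [0.855, 0.518, -0.0], [-0.0, 0.0, -1.0]]
ft_force: [0.1, -0.8, 0.0]
finger_gap: 0.502
```

Emit:
carry_out(steps=[[[0.003, 0, -0.002, 0, 0, 0, 0.5], [0.01, 0, -0.03, 0, 0, 0, 0.5], [0.03, 0, -0.06, 0, 0, 0, 0], [0.065, 0, -0.062, 0, 0, 0, 0], [0.1, 0, -0.062, 0, 0, 0, 0], [0.135, 0, -0.062, 0, 0, 0, 0], [0.17, 0, -0.062, 0, 0, 0, 0], [0.2, 0, -0.062, 0, 0, 0, 0], [0.2, 0, -0.062, 0, 0, 0, 0]]])

```text
t: 11.93
tcp_pos: [357.6, 503.6, 99.6]
ee_rot: [[-0.528, 0.849, -0.003], [0.849, 0.528, 0.006], [0.007, 0.001, -1.0]]
ft_force: [-0.6, 0.4, 0.2]
finger_gap: 0.002
```

Run:
```python
from h import *
go()
top=bot.snapshot("top");im=bot.snapshot("side")
a=cv2.resize(im[215:315,270:400,::-1],None,fx=3,fy=3,interpolation=2)
b=cv2.resize(top[170:270,280:410,::-1],None,fx=3,fy=3,interpolation=2)
cv2.imwrite("pics/c8.png",np.hstack([a,b]))
for n,i in(("side",im),("top",top)):
    q=np.uint8(i.min(2)>135);u,v=proj(n,[*REC,36]).astype(int);w=np.zeros_like(q);w[v-28:v+28,u-32:u+32]=q[v-28:v+28,u-32:u+32]
    print(n,"rec px",proj(n,[*REC,36]),[x for x in blobs(w,100)])
```

```text
t 11.9333 tcp [357.6 503.6  99.6] rel [ 31.7 259.2] F [-0.6  0.4  0.2] gap 0.0
rot [ 0.1 -0.4  0.7]
side rec px [321.11689039 259.43247546] [(132, array([320.9, 235.4])), (115, array([340.4, 233.3])), (865, array([321.2, 261.1]))]
top rec px [329.05554563 229.96762936] [(2423, array([327.2, 230.4])), (134, array([351.6, 228.6]))]
```

View pics/c8.png

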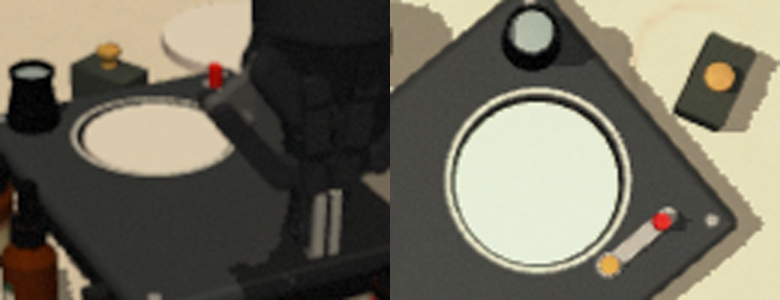

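Both views show the plate flush and concentric in the recess, with the clip still swung away: stud at (370.7,243.7) in the top image. Next I'll work out the return arc.

```bash
cat > arc.py <<'E'
from h import *
def f(th,d,z=48): return (*W(-64+38*np.cos(th)-d*np.sin(th),-38*np.sin(th)-d*np.cos(th)),z)
E
python3 - <<'E'
from arc import *
st=ray("top",370.7,243.7,57)[:2];d=st-W(-64,0);print("stud",rel(st),"clip",-np.arctan2(d@EY,d@EX))
go(f(1.57,30,100),f(1.57,30,50))
E
```

```text
stud [-63.6 -38.4] clip 1.5596999606661563
t 12.0333 tcp [362.2 496.7  99.5] rel [ 31.1 251. ] F [ 0.6 -1.   0.3] gap 0.0
rot [-0.  -0.   0.3]
[-301.9, -89.7, -0.8]
[-301.9, -89.7, 49.2]
```

Emit:
carry_out(steps=[[[-0.03, -0.009, 0, 0, 0, 0, 0], [-0.065, -0.019, 0, 0, 0, 0, 0], [-0.1, -0.03, 0, 0, 0, 0, 0], [-0.135, -0.04, 0, 0, 0, 0, 0], [-0.17, -0.05, 0, 0, 0, 0, 0], [-0.205, -0.061, 0, 0, 0, 0, 0], [-0.24, -0.071, 0, 0, 0, 0, 0], [-0.275, -0.082, 0, 0, 0, 0, 0], [-0.302, -0.09, 0, 0, 0, 0, 0], [-0.302, -0.09, 0, 0, 0, 0, 0]]])

```text
t: 12.87
tcp_pos: [444.8, 180.1, 99.8]
ee_rot: [[-0.506, 0.862, -0.0], [0.862, 0.506, -0.005], [-0.004, -0.003, -1.0]]
ft_force: [-0.4, -1.3, -0.4]
finger_gap: -0.0
```

Emit:
carry_out(steps=[[[0, 0, 0.01, 0, 0, 0, 0], [0, 0, 0.02, 0, 0, 0, 0], [0, 0, 0.03, 0, 0, 0, 0], [0, 0, 0.04, 0, 0, 0, 0], [0, 0, 0.048, 0, 0, 0, 0], [0, 0, 0.05, 0, 0, 0, 0], [0, 0, 0.05, 0, 0, 0, 0]]])

```text
t: 13.45
tcp_pos: [442.9, 190.2, 48.3]
ee_rot: [[-0.519, 0.855, -0.002], [0.855, 0.519, -0.001], [0.0, -0.002, -1.0]]
ft_force: [0.4, 0.0, 0.1]
finger_gap: -0.001
```

Run:
```python
from arc import *
go(*[f(t,17) for t in(1.5,1.3,1.1,.9,.7,.5,.3,.15,.05)])
im=bot.snapshot("side")
print([b for b in blobs(masks(im)["red"])],proj("side",bot.read_state()["tcp_pos"]))
```

```text
t 13.45 tcp [442.9 190.2  48.3] rel [-95.7 -39.4] F [0.4 0.  0.1] gap -0.0
rot [-0.1 -0.   0.1]
[2.5, 17.3, 0.3]
[1.4, 25.5, 0.3]
[2.0, 33.8, 0.3]
[4.3, 41.8, 0.2]
[8.1, 49.2, 0.2]
[13.2, 55.7, 0.2]
[19.6, 61.1, 0.2]
[25.0, 64.2, 0.2]
[28.8, 65.8, 0.2]
[(22, array([341.1, 239.9])), (276, array([404.4, 327.5]))] [354.94087484 236.60546368]
```

Emit:
carry_out(steps=[[[0.001, 0.006, 0, 0, 0, 0, 0], [0.0025, 0.012, 0, 0, 0, 0, 0], [0.0025, 0.017, 0, 0, 0, 0, 0], [0.002, 0.021, 0, 0, 0, 0, 0], [0.0014, 0.0255, 0, 0, 0, 0, 0], [0.0015, 0.03, 0, 0, 0, 0, 0], [0.002, 0.034, 0, 0, 0, 0, 0], [0.003, 0.038, 0, 0, 0, 0, 0], [0.0043, 0.042, 0, 0, 0, 0, 0], [0.006, 0.0455, 0, 0, 0, 0, 0]]])

```text
t: 14.33
tcp_pos: [479.4, 218.5, 49.4]
ee_rot: [[-0.518, 0.855, -0.001], [0.855, 0.518, -0.001], [-0.0, -0.001, -1.0]]
ft_force: [-2.2, -0.4, -0.9]
finger_gap: 0.002
```

Emit:
carry_out(steps=[[[0.002, 0.0037, 0, 0, 0, 0, 0], [0.0045, 0.007, 0, 0, 0, 0, 0], [0.007, 0.0102, 0, 0, 0, 0, 0], [0.0105, 0.013, 0, 0, 0, 0, 0], [0.0135, 0.0155, 0, 0, 0, 0, 0], [0.016, 0.017, 0, 0, 0, 0, 0], [0.019, 0.0187, 0, 0, 0, 0, 0], [0.021, 0.0193, 0, 0, 0, 0, 0], [0.022, 0.0198, 0, 0, 0, 0, 0], [0.022, 0.0198, 0, 0, 0, 0, 0]]])

```text
t: 15.17
tcp_pos: [485.0, 248.2, 49.6]
ee_rot: [[-0.519, 0.855, 0.0], [0.855, 0.519, 0.0], [0.0, 0.0, -1.0]]
ft_force: [0.1, 0.2, 0.2]
finger_gap: 0.002
```

Run:
```python
from arc import *
go(f(0.1,17),f(0,17))
im=bot.snapshot("side")
q=masks(im)["red"];q[290:]=0
for a,c in blobs(q,4):
    st=ray("side",*c,50)[:2]; d=st-W(-64,0); print(a,c,rel(st),"len",np.linalg.norm(d),"clip",-np.arctan2(d@EY,d@EX))
```

```text
t 15.1667 tcp [485.  248.2  49.6] rel [-26.7 -20. ] F [0.1 0.2 0.2] gap 0.0
rot [ 0. -0.  0.]
[-0.8, -1.1, 1.5]
[3.1, 0.3, 1.6]
31 [332.1 249.6] [-25.6  -4.3] len 38.59944945130356 clip 0.11178015570358138
```

Emit:
carry_out(steps=[[[0.001, 0, 0, 0, 0, 0, 0], [0.0025, 0, 0, 0, 0, 0, 0], [0.0025, 0, 0, 0, 0, 0, 0]]])

```text
t: 15.47
tcp_pos: [484.2, 250.1, 49.7]
ee_rot: [[-0.518, 0.855, 0.001], [0.855, 0.518, 0.0], [-0.0, 0.001, -1.0]]
ft_force: [1.0, -0.4, -0.0]
finger_gap: -0.001
```

Emit:
carry_out(steps=[[[-0.004, 0, 0, 0, 0, 0, 0], [-0.006, 0, -0.02, 0, 0, 0, 0], [-0.006, 0, -0.05, 0, 0, 0, 0], [-0.006, 0, -0.08, 0, 0, 0, 0], [0.03, 0, -0.1, 0, 0, 0, 0], [0.07, 0, -0.12, 0, 0, 0, 0], [0.11, 0, -0.13, 0, 0, 0, 0], [0.15, 0, -0.13, 0, 0, 0, 0], [0.19, 0, -0.13, 0, 0, 0, 0], [0.23, 0, -0.13, 0, 0, 0, 0]]])

```text
t: 16.3
tcp_pos: [363.2, 448.0, 180.1]
ee_rot: [[-0.518, 0.855, 0.0], [0.855, 0.518, 0.001], [0.001, 0.001, -1.0]]
ft_force: [-0.3, 0.5, 0.4]
finger_gap: -0.001
```

Emit:
carry_out(steps=[[[0.04, 0, 0, 0, 0, 0, 0], [0.06, 0, 0, 0, 0, 0, 0], [0.06, 0, 0, 0, 0, 0, 0], [0.06, 0, 0, 0, 0, 0, 0]]])

```text
t: 16.63
tcp_pos: [332.0, 498.9, 179.2]
ee_rot: [[-0.522, 0.853, -0.001], [0.853, 0.522, -0.0], [0.0, -0.001, -1.0]]
ft_force: [0.2, -0.2, -1.0]
finger_gap: -0.006
```

Run:
```python
from h import *
go()
top=bot.snapshot("top");im=bot.snapshot("side")
a=cv2.resize(im[215:315,270:400,::-1],None,fx=3,fy=3,interpolation=2)
b=cv2.resize(top[170:270,280:410,::-1],None,fx=3,fy=3,interpolation=2)
cv2.imwrite("pics/c9.png",np.hstack([a,b]))
for n,i,z in(("top",top,57),("side",im,50)):
    q=masks(i)["red"];q[290:]=0;q[:,:300]=0;q[:,:]&=True;q[:,400:]=0;q[:200]=0
    for a,c in blobs(q,4):
        st=ray(n,*c,z)[:2];d=st-W(-64,0);print(n,a,c,rel(st),"clip",-np.arctan2(d@EY,d@EX))
```

```text
t 16.6333 tcp [332.  498.9 179.2] rel [  8.7 271.5] F [ 0.2 -0.2 -1. ] gap -0.01
rot [-0.  -0.   0.2]
top 21 [340.  239.8] [-25.6  -2.6] clip 0.0680684793637733
side 28 [332.2 250. ] [-25.   -2.7] clip 0.068595723350332
```

View pics/c9.png

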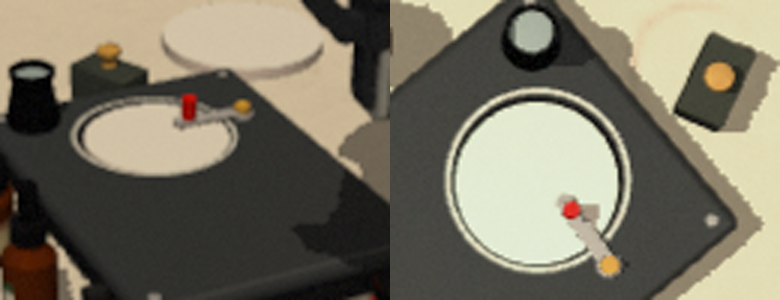

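Both views show the plate flat in the ring, the clip over it (about 0.07 rad), the loupe and weight in place, and the robot clear.

```bash
python3 -c "
from bench import bot
print(bot.sign_off())"
```

```text
the job is handed in; nothing more can be done
None
```

The plate is in the recess, the clip is back over it, and the job is handed in; `sign_off` gives no verdict.

- **What I did:** I swung the clip out to about 1.55 rad with the shut fingertips. I then pushed the plate with the half-open fingers about 3 mm above the deck until it dropped in. Last, I pushed the clip back by its stud and drew the arm clear. It took about 17 s of the 69 s allowed.
- **Last checks:** In both views the plate looks flush and concentric with the ring. I judged this by eye plus a rough plate centroid taken before the clip went back: within about 2 px of the recess centre, roughly 3 mm in the top view. Two views put the clip at about 0.07 rad.
- **Forces:** The readings, taken at the end of each move, stayed under about 3 N. The exception was about 12 N once, when I touched the fingertips to the deck to find its height.
- **Surroundings:** The loupe and weight looked unmoved at the end. The tin lid, jars and bottle were not re-measured, but nothing came near them.
- **Disagreements:** None beyond the 1–2 mm of calibration error between the views. I viewed 12 pictures, two past the budget of 10.

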